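# Slide the ring tray into the jewellery box past its spring gate

## Robot

A 6-joint arm with a two-finger parallel gripper is mounted at the origin on the work surface. World frame = base frame: x ahead of the robot, y to its left, z up, the work surface at z = 0. Lengths are in m, angles in degrees, forces in N, time in s.
With the tool pointing down it reaches from about 0.375 to 0.9 m from the base axis. Payload 3.1 kg.
Tool frame: the origin (TCP) lies on the centre line of the jaws, within the pads' length; the fingertips stand 25 mm ahead of it and the grasp point (between the pads) lies 6 mm ahead of it; y points along the fingers, x is the direction in which the jaws open and shut, and the axes are right-handed (so a half turn about y gives the same grasp; the last joint's range is limited). The gripper opens to 87 mm and grips with 3 to 60 N. Pads are 19 mm wide; open, the fingers measure 117 mm over their backs; the gripper's body (75 mm by 190 mm) begins 51 mm behind the grasp point.
Start: joints at [66.32, 30.224, 82.088, -0, 67.689, -10.227], TCP at [0.145, 0.608, 0.248] pointing down, gripper open.
Joint ranges: [-176.69, 176.69], [-43.24, 126.21], [12.49, 139.97], [-82, 262], [0, 151.66], [-163.58, 163.58]. Speed limits (degrees/s): [159.86, 159.86, 180, 180, 180, 180].

## Interface

Orientations are given as a 3x3 rotation matrix whose columns are the frame's x, y, z axes.
In Python, from rig import * gives the robot as it stands.
- The arm moves only by the tool play_rows, never from a script. Its argument "commands" is a list of rows, each a list of 2 entries, a list of its own where there are three numbers: the shift along the world's x, y, z in m, then the turn, a rotation vector about the world's x, y, z in rad. A call has 1 to 10 rows; each row is the pose to reach, as a shift and turn from the pose commanded when the call began; what a row does not reach only later rows make up. A row lasts 1/8 s, in which the tool goes at most 62.5 mm and 10.7 degrees, less where a joint would pass 70% of its speed; a pose out of reach is approached as far as the arm can. A call with a gripper value outside its range is refused whole. "gripper" is the finger opening in m, from 0 to 0.087, set as the call begins (left out, the last holds). The fingers move at their own pace and stop on an object; the grip force is fixed at half the most. Time passes only in rows, so rows that repeat a pose let the fingers close. It gives the time, the measured TCP pose, the force and the opening at its end, in the units of the state.
- read_state(): the state, without advancing time (a new reading comes with each control period).
- capture(name): name is "scene" or "top"; returns a dict with "frame" (420x560x3 uint8, red, green, blue), "depth" (420x560 float32, m along the optical axis (not along the pixel's ray), 0 where there is no reading), "mtx" (3x3 intrinsics, pixels), "dist_coeffs" ([k1, k2, p1, p2, k3] as OpenCV has them; the pictures are not rectified), "cam_to_world" (4x4, takes a point from camera to world coordinates). Camera axes: x right, y down, z forward; pixel columns grow to the right and rows downward; lengths in m; the calibration is good to about 2 mm. A picture is of the moment at which its call begins.
- hand_in(): hands the job in, once; it reports no verdict.
The state is a dict: "time_s": time; "joint_positions": joint angles; "qvel": joint speeds; "tau": joint torques, N m; "position": TCP position; "tcp_rot": TCP orientation; "force": force on the tool from outside, world axes, zero at the start; "moment": the same for the moment, N m; "opening": opening from 0.0 (shut) to 1.0 (fully open).
Only numpy, scipy, OpenCV 4.12 (cv2) and the standard library are available. Lean on these libraries where they do the work, as an engineer would, in place of code of your own. Each camera call takes 0.05 s, during which the arm holds its last target. There are 200 camera calls.

## Task

Put the ring tray away: press the long white side paddle down with one fingertip to swing the red spring gate up, and keep it held open while your other finger pushes the small ring tray along the chute, until the tray is wholly past the gate and into the jewellery box. Only then let go of the paddle, so that the gate drops fully shut behind the tray, without ever coming down on it. Only push the tray, do not lift it, and leave the navy tray, fob, pebble and claw clip where they are.

Things in the scene. Friction and masses are not known exactly. Their poses are not given: they have to be found in the camera images.
- jewel_box: Fixed metal jewellery box with a loading chute before it. Origin on the shelf under the gate line, mid-width of the chute; x along the chute, the way to push (away from robot), y left, z up. The box: closed brass lid, x 38 to 117 mm, 114 mm wide, 61 mm high; the chute runs on under it (headroom to 54 mm high), ending at a wall at x 100 mm. Other chute sizes: see gateway.
- gateway (a point): Point on the chute floor, mid-width, under the gate leaf; axes as jewel_box; 20 mm above the shelf. The floor starts at x -150 mm. 4 mm side walls, inner faces at y +30 and -30 mm, tops 18 mm above the floor. Near end open; open above up to x +38 mm.
- paddle_edge (a point): Upper outer edge of the white paddle, mid-length. Paddle: flat plate 4 mm thick, x -140 to +12 mm of jewel_box, 4 to 65 mm out from the axle, right of the chute. Shut, it slopes up outwards at 0.6 rad (edge 82 mm above the shelf); at gate angle 0.6 it is level, 44 mm high; then it slopes down. Press it anywhere; a fingertip can slide along it in x, holding it down.
- ring_tray: Loose navy ring tray with pink ring cushions, 70 mm along the chute, 54 mm wide, 20 mm high, about 150 g. Origin at the centre of its underside; x along the chute when square. It lies on the chute floor (origin 20 mm above the shelf) in front of the gate. It is put away when its origin is between 42 and 64 mm beyond the gate line (its rear end then clears the leaf).
- navy_tray: Navy ceramic dish 160 x 110 x 16 mm, to the left of the chute; bystander. Origin under its centre.
- fob: Black plastic gate fob 58 x 34 x 12 mm lying in the navy dish; bystander. Origin under its centre.
- pebble: Green glass pebble paperweight, 64 mm diameter, 26 mm high, right of the paddle; bystander. Origin under its centre.
- claw_clip: Brown tortoiseshell claw clip about 70 x 44 x 34 mm, far right of the box; bystander. Origin under its centre.
- gate: Spring gate: a rigid lever of red leaf and white paddle on an axle along the chute; pressing the paddle down lifts the leaf. Origin on the axle (40 mm right of mid-chute, 44 mm above the shelf) at the gate line; axes as jewel_box when shut. Gate angle = tilt of its z axis: 0 shut, 1.35 rad at the stop. A spring shuts it (2 to 5 N on the paddle). Clears the tray from 0.7; hold it at 0.8 to 1.25.
- leaf_tip (a point): Middle of the lower edge of the red leaf; 6 mm above the chute floor when shut. Leaf: 8 mm thick along the chute (4 mm either side of the gate line), an arm reaching 30 mm left of the axle (to y -10 mm of jewel_box) with a 12 mm wide hanging blade. It blocks only the right of the chute: a finger kept at y above -5 mm of jewel_box passes it. The tray cannot push it open.
- axle (a point): Gate hinge (6 mm rod along the chute) at the gate line, 44 mm above the shelf. Its two brackets, 5 mm thick, 12 mm wide, tops 50 mm above the shelf, stand at x -144 and +17 mm of jewel_box.
Not all that is in view belongs to the job. Leave any orange look-alike of the ring_tray alone.

How it is judged:
By the outcome, as a careful person would: the job done as asked, in the order asked, and still so for the second after the job is handed in, with the robot touching nothing.
It also fails if it takes over 42 s, if anything falls off the work surface, if the arm or the gripper's body presses on something with over 40 N, if the wrist force passes 120 N, or if a joint passes its speed limit or range.

## Working session

There is one attempt and no reset: what is moved stays moved. The work goes in short steps, Python scripts to look and compute and a tool call to move; the robot and the scene stay as the last step left them, time stands still between calls to the robot, and variables do not carry over. Pictures are saved under pics/ and viewed, about 8 in all and at most 12, crops included, and the job is handed in when it is done.

Besides the shell and the picture viewer there is one more tool, called after "Call:" as a command line: name --argument value ..., lists and objects as JSON in quotes. play_rows: Moves the arm, as the interface text tells. Its arguments: {"type":"object","properties":{"commands":{"type":"array"},"gripper":{"type":"number"}},"required":["commands"]}

```bash
mkdir -p pics
cat > h.py <<'E'
from rig import *
import numpy as np, cv2
def save(c,name,box=None,scale=1):
    f=c["frame"]
    if box: f=f[box[1]:box[3],box[0]:box[2]]
    f=cv2.resize(f,None,fx=scale,fy=scale,interpolation=cv2.INTER_CUBIC)
    cv2.imwrite("pics/"+name,f[:,:,::-1])
def ray(c,uv):
    n=cv2.undistortPoints(np.array(uv,float).reshape(-1,1,2),c["mtx"],c["dist_coeffs"]).reshape(-1,2)
    d=np.c_[n,np.ones(len(n))]; M=c["cam_to_world"]
    return M[:3,3],d@M[:3,:3].T
def onplane(c,uv,z):
    o,d=ray(c,uv); return o+d*((z-o[2])/d[:,2])[:,None]
def bydepth(c,uv):
    o,d=ray(c,uv); u=np.round(np.array(uv)).astype(int).reshape(-1,2)
    return o+d*c["depth"][u[:,1],u[:,0]][:,None]
E
python3 - <<'E'
from h import *
np.set_printoptions(precision=4,suppress=True)
s=read_state(); print(s)
for n in("scene","top"):
    c=capture(n); save(c,n+"0.png",scale=1.4); print(c["cam_to_world"]); np.save(n+"0.npy",c,allow_pickle=True)
E
```

```text
{'time_s': 0.0, 'joint_positions': array([ 66.3185,  30.2784,  82.1562,  -0.0022,  67.69  , -10.2277]), 'qvel': array([ 0.1269,  0.0809, -0.0763, -0.0773, -0.0715, -0.0287]), 'tau': array([ -0.0024, -44.0032, -17.6592,   0.0633,   0.0581,  -0.0002]), 'position': array([0.1451, 0.6072, 0.2466]), 'tcp_rot': array([[ 0.2326, -0.0008, -0.9726],
       [ 0.9726, -0.002 ,  0.2326],
       [-0.0021, -1.    ,  0.0004]]), 'force': array([ 0.9798, -0.7023,  0.215 ]), 'moment': array([ 0.0227,  0.0222, -0.0025]), 'opening': 0.9997530309327617}
[[ 0.3986  0.5002 -0.7687  1.2789]
 [ 0.9169 -0.2358  0.322  -0.2649]
 [-0.0202 -0.8332 -0.5526  0.5783]
 [ 0.      0.      0.      1.    ]]
[[-0.0008 -0.9743  0.2253  0.3306]
 [-1.     -0.0006 -0.0064  0.0589]
 [ 0.0064 -0.2253 -0.9743  1.0613]
 [ 0.      0.      0.      1.    ]]
```

View pics/scene0.png

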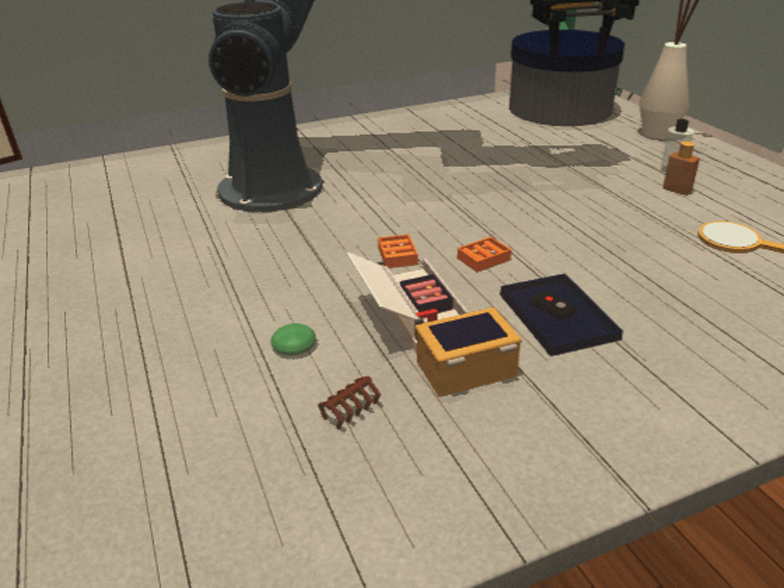

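View pics/top0.png

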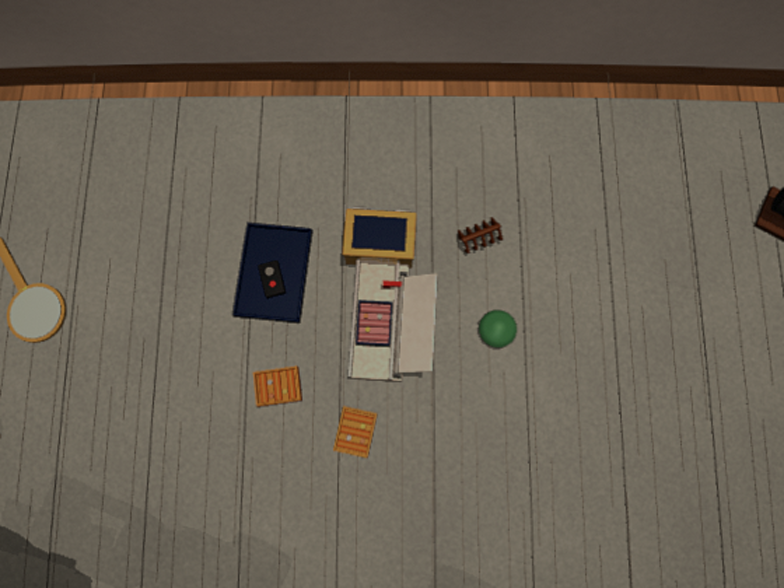

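In both pictures, three things could be taken for the ring tray. They are the navy and pink tray in the chute, top view (374,323), an orange one at (278,386) and an orange one at (355,432). I choose the navy and pink one in the chute. The red leaf is at (392,284), the paddle at (417,323) and the box at (380,233).

Run:
```python
from h import *
np.set_printoptions(precision=4,suppress=True)
c=np.load("top0.npy",allow_pickle=True).item()
save(c,"crop1.png",(235,140,325,285),4)
f=c["frame"]; hsv=cv2.cvtColor(f,cv2.COLOR_RGB2HSV)
def rep(name,lo,hi,z,box):
    m=cv2.inRange(hsv,lo,hi); k=np.zeros_like(m); k[box[1]:box[3],box[0]:box[2]]=1; m=m*k
    cs,_=cv2.findContours(m,cv2.RETR_EXTERNAL,cv2.CHAIN_APPROX_NONE); 
    if not cs: print(name,"none");return
    ct=max(cs,key=cv2.contourArea)
    P=onplane(c,ct.reshape(-1,2),z)[:,:2]; r=cv2.minAreaRect((P*1000).astype(np.float32)); print(name,cv2.contourArea(ct),r); print(cv2.boxPoints(r))
rep("lid gold",(12,120,80),(32,255,255),.061,(235,140,310,195))
rep("pink",(0,40,60),(180,255,255),.04,(250,212,284,250))
rep("red",(0,180,80),(8,255,255),.05,(265,190,295,212))
rep("chute/paddle bright",(0,0,150),(30,60,255),.07,(283,190,320,275))
for uv in [(298,210),(308,230),(300,260),(290,230),(262,200),(262,260),(267,230),(271,165)]: print(uv,f[uv[1],uv[0]],bydepth(c,[uv])[0])
```

```text
lid gold 1654.0 ((665.74169921875, 87.23439025878906), (113.86583709716797, 85.09403991699219), 86.27986145019531)
[[619.5903  33.182 ]
 [704.5051  27.6609]
 [711.8931 141.2868]
 [626.9783 146.8079]]
pink 581.5 ((528.567138671875, 95.1356201171875), (49.007320404052734, 63.48544692993164), 86.82353973388672)
[[495.5154  72.4285]
 [558.9033  68.9107]
 [561.6189 117.8427]
 [498.231  121.3605]]
red 23.5 ((589.1668701171875, 67.06438446044922), (6.838497638702393, 24.313438415527344), 0.04444417357444763)
[[585.7382  79.2184]
 [585.757   54.905 ]
 [592.5955  54.9103]
 [592.5767  79.2238]]
chute/paddle bright 1475.0 ((523.6405029296875, 26.482505798339844), (49.97774887084961, 153.2970733642578), 86.43034362792969)
[[445.5848   6.3144]
 [598.5845  -3.2302]
 [601.6962  46.6506]
 [448.6965  56.1952]]
(298, 210) [158 144 125] [0.569  0.0267 0.0634]
(308, 230) [160 145 127] [0.5218 0.0063 0.0784]
(300, 260) [160 148 130] [0.4591 0.0234 0.0695]
(290, 230) [160 148 129] [0.5265 0.0441 0.0545]
(262, 200) [161 146 123] [0.6032 0.1072 0.0182]
(262, 260) [161 156 133] [0.4657 0.1058 0.0186]
(267, 230) [160 100  91] [0.5295 0.0945 0.0388]
(271, 165) [21 24 42] [0.6721 0.0861 0.0625]
```

View pics/crop1.png

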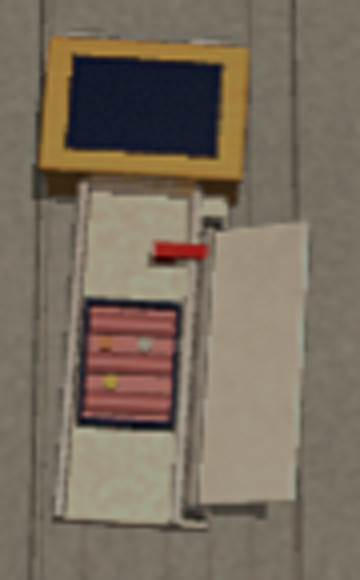

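The close crop confirms the choice: the navy and pink tray lies square in the chute, in front of the red leaf.

- **Chute frame:** lid, paddle and leaf agree to about 2 mm. Origin is about (592, 92) mm and yaw about -3.7°.
- **Tray:** its centre is at local x of about -63.5 mm.
- **Plan:** opening 80 mm, jaws across the chute, with the TCP over the axle line and the tips lowered to z of about 29 mm. The left finger goes in the chute and the right one on the paddle.

Call:
play_rows --commands '[[[0.01,-0.017,0],[0,0,0.01]],[[0.03,-0.05,0],[0,0,0.02]],[[0.054,-0.09,0],[0,0,0.03]],[[0.078,-0.13,0],[0,0,0.05]],[[0.102,-0.17,0],[0,0,0.06]],[[0.126,-0.21,0],[0,0,0.08]],[[0.15,-0.25,0],[0,0,0.09]],[[0.174,-0.29,0],[0,0,0.11]],[[0.198,-0.33,0],[0,0,0.12]],[[0.222,-0.37,0],[0,0,0.13]]]' --gripper 0.08

```text
time_s: 1.35
position: [0.3674, 0.2354, 0.2476]
tcp_rot: [[0.104, -0.0, -0.995], [0.995, -0.0, 0.104], [-0.0, -1.0, 0.0]]
force: [1.1, 0.1, 0.0]
opening: 0.918
```

Call:
play_rows --commands '[[[0.024,-0.04,-0.01],[0,0,0.01]],[[0.048,-0.08,-0.02],[0,0,0.02]],[[0.07,-0.115,-0.04],[0,0,0.03]],[[0.09,-0.148,-0.06],[0,0,0.036]],[[0.102,-0.17,-0.08],[0,0,0.041]],[[0.1065,-0.178,-0.095],[0,0,0.041]],[[0.1065,-0.178,-0.1],[0,0,0.041]],[[0.1065,-0.178,-0.1],[0,0,0.041]],[[0.1065,-0.178,-0.1],[0,0,0.041]]]'

```text
time_s: 2.48
position: [0.4736, 0.0607, 0.1481]
tcp_rot: [[0.062, 0.001, -0.998], [0.998, -0.0, 0.062], [0.0, -1.0, -0.001]]
force: [-0.2, 0.3, 0.1]
opening: 0.918
```

Run:
```python
from h import *
np.set_printoptions(precision=4,suppress=True)
s=read_state(); print(s["time_s"],s["position"],s["tcp_rot"],s["opening"]*.087,s["force"],s["joint_positions"])
c=capture("scene"); save(c,"s2.png",(220,120,420,290),4); d=capture("top"); save(d,"t2.png",(210,130,350,320),3)
np.save("s2.npy",c,allow_pickle=True)
```

```text
2.475 [0.4736 0.0607 0.1481] [[ 0.0623  0.0007 -0.9981]
 [ 0.9981 -0.      0.0623]
 [ 0.     -1.     -0.0007]] 0.07984341222076478 [-0.2262  0.3441  0.062 ] [ -6.1464  28.2934 108.4224   0.0062  43.2434 -92.5808]
```

View pics/s2.png

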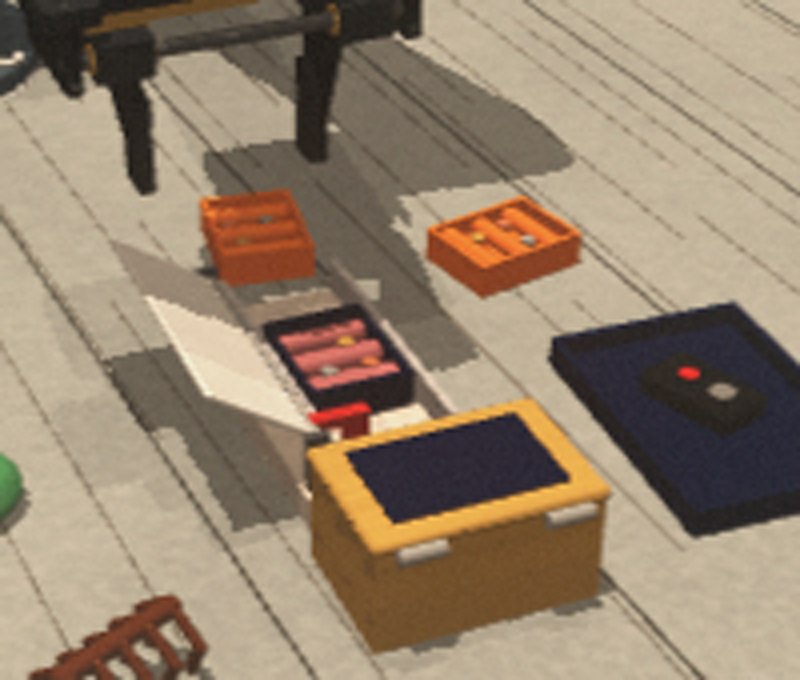

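The view shows both fingers above and short of the tray: left tip at crop (312,158), right tip at (147,190). The fingers taper, so I'll measure where the tips really are, and refine the rear edge of the tray.

Run:
```python
from h import *
np.set_printoptions(precision=1,suppress=True)
c=np.load("s2.npy",allow_pickle=True).item()
O=np.array([.592,.092]);u=np.array([.9979,-.0645]);l=np.array([.0645,.9979])
v,w=np.mgrid[120:200,220:320]; uv=np.c_[w.ravel(),v.ravel()]
P=bydepth(c,uv); L=np.c_[(P[:,:2]-O)@u,(P[:,:2]-O)@l,P[:,2]]*1000
for a,b in((122,127),(127,132),(132,140),(140,150),(150,165)):
    m=(L[:,2]>a)&(L[:,2]<b)&(L[:,0]<-60)&(L[:,0]>-160)
    for n,k in(("R",m&(L[:,1]<-40)),("L",m&(L[:,1]>-40))):
        if k.any(): print(a,b,n,k.sum(),L[k].min(0),L[k].max(0))
# tray from scene depth: points z 36..44 inside chute
v,w=np.mgrid[190:240,275:330]; uv=np.c_[w.ravel(),v.ravel()]
P=bydepth(c,uv); L=np.c_[(P[:,:2]-O)@u,(P[:,:2]-O)@l,P[:,2]]*1000
f=c["frame"][uv[:,1],uv[:,0]].astype(int)
k=(L[:,2]>38)&(L[:,2]<43)&(L[:,0]<-10)&(L[:,0]>-140)&(abs(L[:,1])<29)
print(np.percentile(L[k],[2,50,98],axis=0),k.sum())
k=(f[:,0]>130)&(f[:,1]<60); print("leaf",np.percentile(L[k],[2,50,98],axis=0),k.sum())
```

```text
122 127 R 9 [-117.3  -87.2  123.6] [-103.9  -79.7  126.7]
122 127 L 13 [-125.     1.   122.8] [-102.1    8.5  126.5]
127 132 R 16 [-123.4  -88.   127.5] [-104.   -79.9  131.4]
127 132 L 18 [-123.8    0.4  127.1] [-104.2    9.3  131.7]
132 140 R 22 [-123.5  -88.2  132.5] [-102.4  -79.3  139.8]
132 140 L 29 [-125.2    0.2  132.2] [-103.7    9.1  140. ]
140 150 R 33 [-126.8  -88.7  140.1] [-102.6  -78.9  149.4]
140 150 L 40 [-127.1    0.4  140.2] [-102.2   11.3  149.9]
150 165 R 50 [-127.5  -92.4  150.4] [-102.4  -79.   164.7]
150 165 L 57 [-125.7    0.9  150.1] [-102.3   14.2  165. ]
[[-97.3 -28.5  38. ]
 [-60.1  -0.6  39.6]
 [-27.1  26.5  41.9]] 243
leaf [[ -28.4 -119.8   29.8]
 [   0.5  -25.9   47.2]
 [ 215.3  -10.7  207.7]] 36
```

The tips are where I planned: inner faces at local y of +0.3 and -80, and the front face at about -104, behind the tray's rear at about -98. Now I lower, pressing the paddle.

Call:
play_rows --commands '[[[0,0,-0.01],[0,0,0]],[[0,0,-0.025],[0,0,0]],[[0,0,-0.04],[0,0,0]],[[0,0,-0.05],[0,0,0]],[[0,0,-0.06],[0,0,0]],[[0,0,-0.07],[0,0,0]],[[0,0,-0.08],[0,0,0]],[[0,0,-0.088],[0,0,0]],[[0,0,-0.094],[0,0,0]],[[0,0,-0.094],[0,0,0]]]'

```text
time_s: 3.82
position: [0.4739, 0.0598, 0.0532]
tcp_rot: [[0.063, -0.0, -0.998], [0.998, -0.0, 0.063], [-0.0, -1.0, 0.0]]
force: [0.2, -0.2, 3.7]
opening: 0.922
```

Run:
```python
from h import *
np.set_printoptions(precision=4,suppress=True)
s=read_state(); print(s["time_s"],s["position"],s["force"])
c=capture("scene"); save(c,"s3.png",(240,140,400,280),5)
O=np.array([.592,.092]);u=np.array([.9979,-.0645]);l=np.array([.0645,.9979])
v,w=np.mgrid[150:260,260:340]; uv=np.c_[w.ravel(),v.ravel()]
P=bydepth(c,uv); L=np.c_[(P[:,:2]-O)@u,(P[:,:2]-O)@l,P[:,2]]*1000
f=c["frame"][uv[:,1],uv[:,0]].astype(int)
k=(f[:,0]>120)&(f[:,1]<60)&(abs(L[:,0])<15); print("leaf",np.percentile(L[k],[2,50,98],axis=0),k.sum())
```

```text
3.825 [0.4739 0.0598 0.0532] [ 0.2365 -0.2297  3.742 ]
leaf [[ -4.2101 -42.3059  47.2079]
 [  0.4125 -31.9042  63.3993]
 [  4.7637 -13.2764  70.2244]] 47
```

View pics/s3.png

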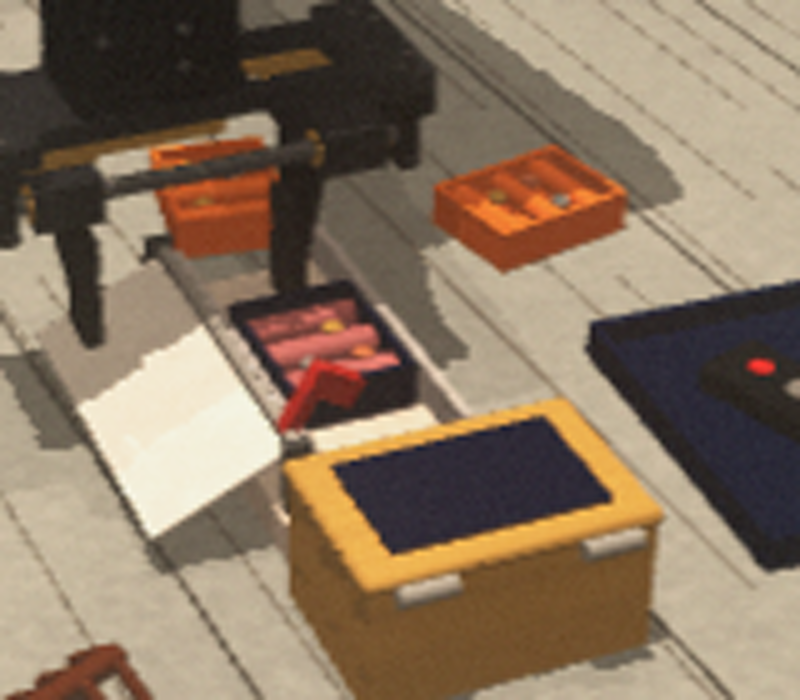

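The picture shows the right finger holding the paddle at crop (92,340), with the spring force at 3.7 N. The leaf is raised to about 1.0 rad at (320,390), and the left finger is behind the tray at (290,290). Now I push along the chute.

Call:
play_rows --commands '[[[0.004,-0.0003,0],[0,0,0]],[[0.008,-0.0005,0],[0,0,0]],[[0.013,-0.0008,0],[0,0,0]],[[0.019,-0.0012,0],[0,0,0]],[[0.026,-0.0017,0],[0,0,0]],[[0.033,-0.0021,0],[0,0,0]],[[0.04,-0.0026,0],[0,0,0]],[[0.046,-0.003,0],[0,0,0]],[[0.05,-0.0032,0],[0,0,0]],[[0.05,-0.0032,0],[0,0,0]]]'

```text
time_s: 5.12
position: [0.5249, 0.0565, 0.0537]
tcp_rot: [[0.064, 0.002, -0.998], [0.998, -0.0, 0.064], [-0.0, -1.0, -0.002]]
force: [-1.4, -0.9, 2.5]
opening: 0.916
```

```bash
cat > chk.py <<'E'
from h import *
import sys
np.set_printoptions(precision=4,suppress=True)
s=read_state(); print(s["time_s"],s["position"],s["force"])
c=capture("scene"); save(c,sys.argv[1],(240,140,400,280),5)
O=np.array([.592,.092]);u=np.array([.9979,-.0645]);l=np.array([.0645,.9979])
v,w=np.mgrid[150:260,260:340]; uv=np.c_[w.ravel(),v.ravel()]
P=bydepth(c,uv); L=np.c_[(P[:,:2]-O)@u,(P[:,:2]-O)@l,P[:,2]]*1000
f=c["frame"][uv[:,1],uv[:,0]].astype(int)
k=(f[:,0]>120)&(f[:,1]<60)&(abs(L[:,0])<15); print("leaf",np.percentile(L[k],[2,50,98],axis=0),k.sum())
k=(L[:,2]>38)&(L[:,2]<43)&(L[:,0]<38)&(L[:,0]>-140)&(abs(L[:,1])<29); print("tray",np.percentile(L[k],[2,50,98],axis=0) if k.any() else 0,k.sum())
E
python3 chk.py s4.png
```

```text
5.125 [0.5249 0.0565 0.0537] [-1.3905 -0.9054  2.5081]
leaf [[ -4.2199 -41.8985  47.7556]
 [  0.6786 -30.6327  63.4839]
 [  5.1275 -13.7093  71.4083]] 56
tray [[-68.7262 -28.3643  38.0752]
 [-34.5495   1.1442  39.5573]
 [  8.9736  24.6093  42.3973]] 187
```

The push force is 1.4 N and the gate is still open. I continue.

Call:
play_rows --commands '[[[0.004,-0.0003,0],[0,0,0]],[[0.01,-0.0006,0],[0,0,0]],[[0.017,-0.0011,0],[0,0,0]],[[0.024,-0.0015,0],[0,0,0]],[[0.031,-0.002,0],[0,0,0]],[[0.038,-0.0025,0],[0,0,0]],[[0.045,-0.0029,0],[0,0,0]],[[0.051,-0.0033,0],[0,0,0]],[[0.055,-0.0035,0],[0,0,0]],[[0.055,-0.0035,0],[0,0,0]]]'

```text
time_s: 6.42
position: [0.58, 0.053, 0.0537]
tcp_rot: [[0.064, 0.002, -0.998], [0.998, -0.0, 0.064], [-0.0, -1.0, -0.002]]
force: [-0.7, -0.6, 1.8]
opening: 0.923
```

Call:
play_rows --commands '[[[0.004,-0.0003,0],[0,0,0]],[[0.008,-0.0005,0],[0,0,0]],[[0.012,-0.0008,0],[0,0,0]],[[0.015,-0.001,0],[0,0,0]],[[0.015,-0.001,0],[0,0,0]],[[0.015,-0.001,0],[0,0,0]]]'

```text
time_s: 7.18
position: [0.5949, 0.0519, 0.0537]
tcp_rot: [[0.064, 0.002, -0.998], [0.998, -0.0, 0.064], [-0.0, -1.0, -0.002]]
force: [-0.7, -0.9, 2.3]
opening: 0.92
```

```bash
python3 chk.py s5.png
python3 - <<'E'
from h import *
c=capture("top"); save(c,"t5.png",(235,140,325,285),4)
E
```

```text
7.175 [0.5949 0.0519 0.0537] [-0.6702 -0.9341  2.3473]
leaf [[ -1.6647 -34.1181  55.1921]
 [ -0.7998 -23.9513  65.6953]
 [  5.4931 -14.0653  71.3312]] 6
tray [[-0.7072  0.0864 39.0044]
 [ 4.3881  0.9533 40.9781]
 [13.7159  2.5678 42.7139]] 8
```

View pics/s5.png

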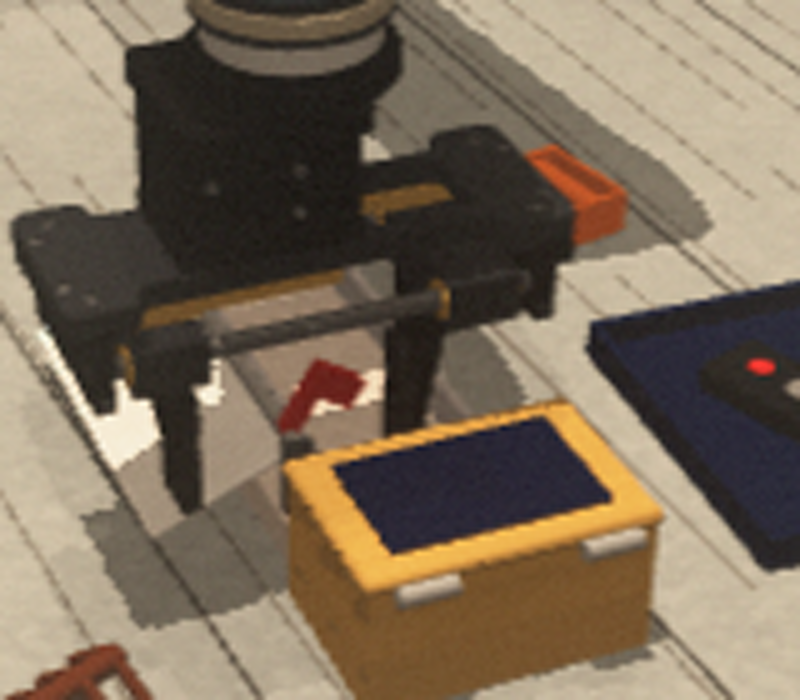

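The tray is no longer visible in the open chute. The left finger's front face is at local x of about +15, which puts the tray centre at about +50. The leaf is still raised at (320,395). I'll back the fingers off 40 mm along the chute with the paddle still held, then check the tray before releasing.

Call:
play_rows --commands '[[[-0.003,0.0002,0],[0,0,0]],[[-0.008,0.0005,0],[0,0,0]],[[-0.015,0.001,0],[0,0,0]],[[-0.022,0.0014,0],[0,0,0]],[[-0.029,0.0019,0],[0,0,0]],[[-0.035,0.0023,0],[0,0,0]],[[-0.04,0.0026,0],[0,0,0]],[[-0.04,0.0026,0],[0,0,0]]]'

```text
time_s: 8.28
position: [0.5527, 0.0549, 0.0534]
tcp_rot: [[0.064, -0.002, -0.998], [0.998, 0.0, 0.064], [0.0, -1.0, 0.002]]
force: [0.7, -1.0, 2.6]
opening: 0.917
```

```bash
python3 chk.py s6.png
python3 - <<'E'
from h import *
np.set_printoptions(precision=1,suppress=True)
c=capture("top"); save(c,"t6.png",(235,140,325,240),6)
O=np.array([.592,.092]);u=np.array([.9979,-.0645]);l=np.array([.0645,.9979])
v,w=np.mgrid[170:225,250:300]; uv=np.c_[w.ravel(),v.ravel()]
P=onplane(c,uv,.04); L=np.c_[(P[:,:2]-O)@u,(P[:,:2]-O)@l]*1000
Z=bydepth(c,uv)[:,2]*1000
for y in(-15,5,15,22):
    k=(abs(L[:,1]-y)<1.5)&(L[:,0]>-20)&(L[:,0]<50)
    print(y,[(round(a),round(z),int(b)) for a,z,b in zip(L[k,0],Z[k],c["frame"][uv[k,1],uv[k,0],0])])
E
```

```text
8.275 [0.5527 0.0549 0.0534] [ 0.7199 -0.9636  2.5797]
leaf [[ -3.944  -42.379   48.0212]
 [  0.512  -33.2326  62.7405]
 [  4.7921 -15.6248  71.6579]] 47
tray [[-41.1488   0.8119  38.1376]
 [-26.9598   4.995   40.7404]
 [  0.2142  23.9904  42.8322]] 13
-15 [(48, 756, 73), (49, 755, 74), (46, 756, 74), (46, 756, 74), (44, 757, 74), (44, 757, 74), (41, 757, 74), (42, 757, 74), (39, 758, 75), (37, 757, 76), (34, 757, 76), (32, 758, 76), (30, 758, 76), (27, 758, 77), (25, 759, 77), (23, 758, 77), (20, 761, 76), (18, 760, 76), (18, 758, 77), (16, 761, 78), (16, 759, 79), (13, 759, 80), (13, 760, 78), (11, 759, 79), (11, 759, 79), (9, 759, 80), (9, 760, 80), (6, 759, 83), (4, 760, 82), (2, 761, 83), (0, 760, 83), (-3, 760, 82), (-5, 761, 86), (-7, 761, 85), (-10, 759, 86), (-12, 761, 89), (-14, 759, 91), (-14, 760, 89), (-17, 761, 92), (-16, 760, 92), (-19, 759, 93), (-19, 760, 92)]
5 [(50, 756, 74), (47, 756, 74), (47, 755, 73), (45, 758, 74), (45, 756, 73), (42, 757, 76), (43, 757, 74), (40, 757, 76), (40, 757, 73), (38, 757, 76), (38, 758, 75), (35, 756, 76), (33, 758, 76), (31, 758, 76
[... 913 characters left out ...]
6), (-7, 759, 85), (-9, 760, 88), (-9, 760, 87), (-12, 760, 88), (-14, 760, 90), (-16, 762, 91), (-19, 761, 93)]
22 [(48, 755, 74), (46, 756, 74), (44, 756, 74), (41, 758, 74), (39, 758, 76), (37, 758, 75), (34, 758, 75), (32, 760, 76), (32, 758, 75), (30, 759, 77), (30, 758, 76), (27, 758, 78), (27, 758, 77), (25, 758, 77), (25, 760, 77), (23, 759, 77), (20, 759, 78), (18, 759, 77), (16, 759, 79), (13, 760, 80), (11, 759, 80), (9, 760, 81), (6, 759, 82), (4, 759, 82), (4, 761, 82), (2, 760, 82), (2, 760, 82), (-1, 761, 83), (-1, 760, 83), (-3, 760, 85), (-3, 762, 85), (-5, 760, 85), (-5, 760, 85), (-8, 760, 85), (-10, 761, 86), (-12, 760, 88), (-14, 760, 88), (-17, 761, 92), (-19, 760, 93)]
```

View pics/t6.png

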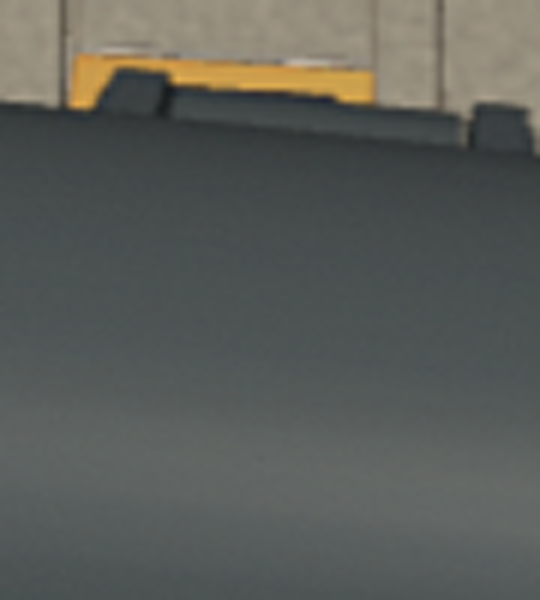

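The top view is fully hidden by the arm, so I use the scene view instead.

View pics/s6.png

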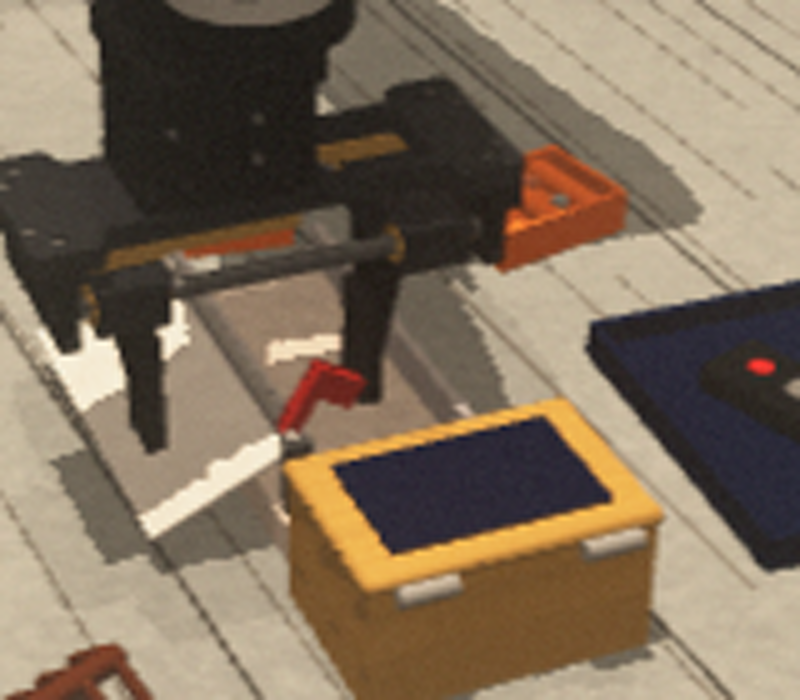

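Only bare chute floor shows in front of the lid, with no navy or pink. The sight line over the lid's near edge meets tray-top height at x of about 9 mm, so the rear of the tray must be beyond that. It is clear of the leaf, whose far face is at 4 mm, and agrees with the finger estimate of 15. I release by lifting straight up.

Call:
play_rows --commands '[[[0,0,0.006],[0,0,0]],[[0,0,0.013],[0,0,0]],[[0,0,0.02],[0,0,0]],[[0,0,0.028],[0,0,0]],[[0,0,0.036],[0,0,0]],[[0,0,0.044],[0,0,0]],[[0,0,0.052],[0,0,0]],[[0,0,0.065],[0,0,0]],[[0,0,0.085],[0,0,0]],[[0,0,0.11],[0,0,0]]]'

```text
time_s: 9.62
position: [0.5535, 0.0546, 0.1643]
tcp_rot: [[0.064, -0.001, -0.998], [0.998, -0.0, 0.064], [-0.0, -1.0, 0.001]]
force: [0.4, 0.1, -0.2]
opening: 0.918
```

Call:
play_rows --commands '[[[-0.01,0.02,0.03],[0,0,0]],[[-0.02,0.05,0.06],[0,0,0]],[[-0.04,0.09,0.09],[0,0,0]],[[-0.06,0.13,0.1],[0,0,0]],[[-0.08,0.17,0.1],[0,0,0]],[[-0.1,0.21,0.1],[0,0,0]],[[-0.12,0.25,0.1],[0,0,0]],[[-0.13,0.28,0.1],[0,0,0]],[[-0.135,0.29,0.1],[0,0,0]],[[-0.135,0.29,0.1],[0,0,0]]]'

```text
time_s: 10.88
position: [0.4186, 0.3446, 0.2637]
tcp_rot: [[0.063, 0.0, -0.998], [0.998, -0.001, 0.063], [-0.001, -1.0, -0.0]]
force: [0.7, 0.6, -0.1]
opening: 0.915
```

```bash
python3 chk.py s7.png
python3 - <<'E'
from h import *
np.set_printoptions(precision=1,suppress=True)
c=capture("top"); save(c,"t7.png",(165,140,385,330),3.5)
O=np.array([.592,.092]);u=np.array([.9979,-.0645]);l=np.array([.0645,.9979])
v,w=np.mgrid[170:225,250:300]; uv=np.c_[w.ravel(),v.ravel()]
P=bydepth(c,uv); L=np.c_[(P[:,:2]-O)@u,(P[:,:2]-O)@l]*1000
f=c["frame"][uv[:,1],uv[:,0]].astype(int)
for y in(-18,0,20):
    k=(abs(L[:,1]-y)<1.2)&(L[:,0]>-5)&(L[:,0]<45)
    print(y,[(round(a),round(z*1000),*map(int,b)) for a,z,b in zip(L[k,0],P[k,2],f[k])])
E
```

```text
10.875 [0.4186 0.3446 0.2637] [ 0.6936  0.6313 -0.0808]
leaf [[ -3.113  -37.8399  45.0153]
 [  1.574  -28.7045  47.1024]
 [  4.176  -16.8956  48.4606]] 18
tray [[-124.9288  -26.076    38.0624]
 [   3.6929  -15.8729   40.5538]
 [   5.3864   28.7114   42.6014]] 19
-18 [(43, 59, 171, 138, 66), (40, 60, 149, 107, 50), (41, 58, 151, 108, 50), (39, 56, 82, 54, 35), (39, 55, 83, 55, 31), (44, 32, 92, 51, 49), (43, 29, 105, 60, 55), (40, 29, 105, 59, 54), (37, 30, 114, 65, 60), (33, 36, 144, 77, 71), (34, 34, 140, 75, 69), (31, 36, 163, 93, 85), (28, 38, 170, 111, 102), (27, 35, 140, 77, 72), (23, 38, 109, 57, 52), (24, 28, 89, 49, 47), (18, 40, 33, 32, 49), (16, 38, 1, 8, 21), (18, 25, 13, 14, 15), (16, 21, 83, 79, 68), (15, 19, 178, 169, 143), (12, 20, 170, 112, 95), (3, 47, 165, 42, 34), (3, 45, 166, 46, 37), (1, 43, 167, 37, 31), (-3, 49, 162, 39, 32), (-3, 43, 61, 6, 4), (-3, 33, 50, 25, 20), (-2, 19, 107, 97, 82), (-2, 19, 103, 92, 78), (-5, 20, 177, 179, 152)]
0 [(44, 60, 173, 136, 66), (44, 60, 173, 136, 67), (41, 61, 169, 130, 63), (39, 61, 115, 83, 40), (43, 31, 93, 51, 51), (40, 3
[... 389 characters left out ...]
18, 172, 160, 137), (4, 19, 172, 163, 139), (1, 21, 172, 164, 139), (-1, 20, 172, 160, 136)]
20 [(44, 62, 172, 136, 66), (42, 62, 172, 139, 66), (40, 60, 150, 107, 51), (39, 55, 57, 40, 24), (44, 30, 72, 39, 40), (43, 28, 77, 42, 42), (40, 29, 98, 55, 51), (36, 34, 151, 82, 75), (32, 40, 98, 54, 54), (33, 36, 165, 93, 85), (27, 33, 84, 44, 43), (26, 28, 92, 52, 50), (21, 37, 40, 34, 50), (19, 37, 0, 2, 15), (19, 27, 23, 23, 22), (18, 23, 97, 95, 81), (17, 18, 178, 171, 145), (14, 19, 175, 165, 140), (13, 16, 171, 156, 134), (10, 19, 172, 156, 134), (7, 21, 172, 157, 135), (4, 22, 172, 162, 138), (2, 20, 171, 165, 140), (0, 22, 172, 166, 142), (-2, 18, 173, 164, 139), (-4, 19, 171, 161, 137)]
```

View pics/t7.png

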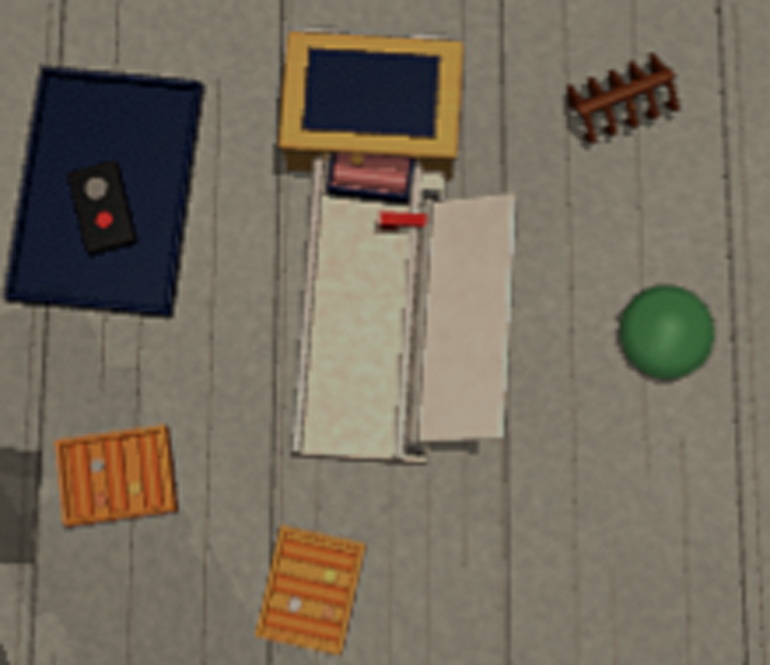

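View pics/s7.png

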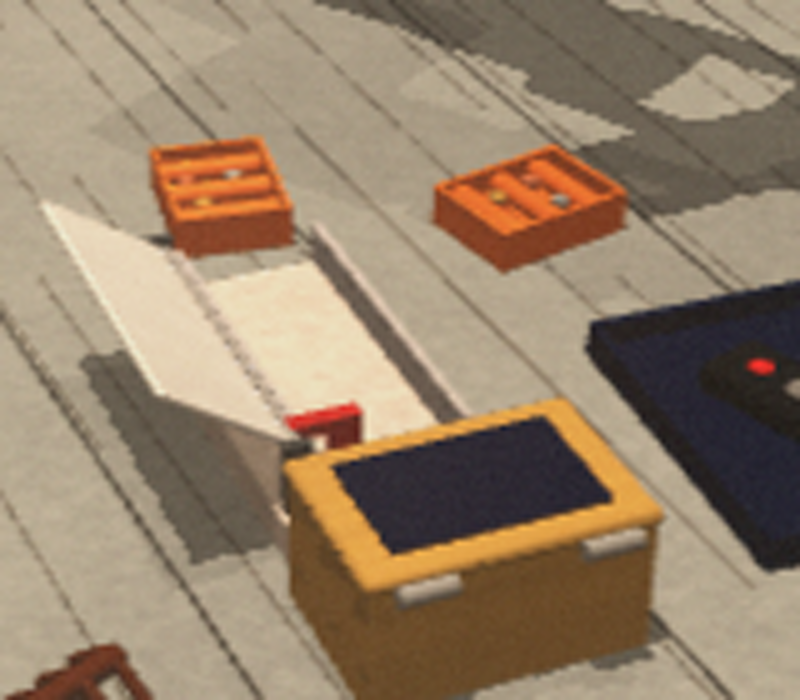

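The top view shows the tray at crop (370,178), with its rear edge at x of about 16 to 18 mm, so its centre is at about 52 mm and it is square. The leaf is shut at (402,219), the paddle is back up, and the bystanders have not moved.

```bash
python3 -c "
from rig import *
print(hand_in())"
```

```text
the job is handed in; nothing more can be done
None
```

The ring tray is put away in the jewellery box, with the gate shut behind it, and the job is handed in. It took about 11 s of the 42 s allowed.

- **What I did:** the right fingertip pressed the paddle and held the gate open at about 1.0 rad, with about 2–4 N on the tool. The left finger pushed the tray about 115 mm along the chute. I then backed the fingers off 40 mm with the paddle still held, lifted straight up so the gate closed, and moved the arm clear.
- **Tray:** its rear edge is about 16–18 mm past the gate line, which puts its centre at about 52 mm, against the 42–64 mm asked for. It sits square.
- **Gate:** the leaf is back at its shut height and the paddle is up again. The tray was already clear before I let go.
- **Bystanders:** the navy tray, fob, pebble, claw clip and the two orange look-alikes look unmoved by eye in the last picture.
- **Check that failed:** before I released the paddle, the arm blocked the top camera. I relied on the side view and the finger position then, and the later top view agreed with both.

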